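Register a brass bar on the tilting plate, then jack the plate up and hold it

ROBOT

A 6-joint arm with a two-finger parallel gripper is mounted at the origin on the work surface. World frame = base frame: x ahead of the robot, y to its left, z up, the work surface at z = 0. Lengths are in m, angles in degrees, forces in N, time in s.
With the tool pointing down it reaches from about 0.35 to 0.875 m from the base axis. Payload 4.2 kg.
Tool frame: the origin (TCP) lies between the finger pads; the fingertips stand 14 mm ahead of it and the grasp point (between the pads) lies 5 mm behind it; z points along the fingers, y is the line along which they close (so a half turn about z gives the same grasp; the last joint's range is limited). The gripper opens to 87 mm and grips with 3 to 60 N. Pads are 19 mm wide; open, the fingers measure 117 mm over their backs; the gripper's body (75 mm by 190 mm) begins 51 mm behind the grasp point.
Start: joints at [82.139, 22.042, 0.453, 0, -68.411, -14.817], TCP at [0.241, 0.577, 0.237] pointing down, gripper open.
Joint ranges: [-179.83, 179.83], [-69.29, 118.12], [-61.27, 80.66], [-181.25, 117.63], [-171.15, -9.14], [-177.46, 177.46]. Speed limits (degrees/s): [159.86, 159.86, 180, 180, 180, 180].

INTERFACE

Orientations are given as a 3x3 rotation matrix whose columns are the frame's x, y, z axes.
In Python, from station import * gives the robot as it stands. The module is installed in compiled form; this text tells all that it offers.
- The arm moves only by the tool play_rows, never from a script. Its argument "steps" is a list of rows, each an object of numbers: "ax", "ay", "az": the turn, a rotation vector about the tool's x, y, z in degrees; "dx", "dy", "dz": the shift along the tool's x, y, z in mm; "claw": the finger opening in mm, from 0 to 87. A call has 1 to 20 rows; each row shifts and turns the commanded pose from where the row before left it, along the tool's axes as they then stand; what a row does not reach is not made up. A row lasts 1/10 s, in which the tool goes at most 50 mm and 8.59 degrees, less where a joint would pass 70% of its speed; a pose out of reach is approached as far as the arm can. A call with a gripper value outside its range is refused whole. The fingers move at their own pace and stop on an object; the grip force is fixed at half the most. Time passes only in rows, so rows that do not move let the fingers close. It gives the time, the measured TCP pose, the force, the opening and the grip force at its end, in the units of the state.
- sense(): the state, without advancing time (a new reading comes with each control period).
- capture(name): name is "scene" or "side" or "wrist"; returns a dict with "frame" (420x560x3 uint8, blue, green, red), "range_z" (420x560 float32, m along the optical axis (not along the pixel's ray), 0 where there is no reading), "fx", "fy", "cx", "cy" (pixels), "k1" (the pictures are not rectified: a ray, as slopes to the right and down, at radius r is drawn at 1 + k1 r^2 times it, then the intrinsics apply), "xyz" and "rotation" of the camera in the world. Camera axes: x right, y down, z forward; pixel columns grow to the right and rows downward; lengths in m; the calibration is good to about 2 mm. A picture is of the moment at which its call begins.
- finish_job(): hands the job in; it is judged then, once.
The state is a dict: "time_s": time; "joints": joint angles; "joint_velocities": joint speeds; "effort": joint torques, N m; "tcp_pos": TCP position; "ee_rot": TCP orientation; "wrist_force": force on the tool from outside, world axes, zero at the start; "moment": the same for the moment, N m; "gripper_width": opening from 0.0 (shut) to 1.0 (fully open); "gripper_force": force on a finger pad.
Only numpy, scipy, OpenCV 4.12 (cv2) and the standard library are available. Lean on these libraries where they do the work, as an engineer would, in place of code of your own. Each camera call takes 0.05 s, during which the arm holds its last target. There are 200 camera calls.

TASK

Push the brass bar on the tilting plate flush against both dark stops, the long fence and the end stop, then set the blue lever jack flat on the bench with its saddle centred under the red lift pad of the plate. Give the yellow-gripped pump handle one full trial stroke, all the way down, and let it come all the way back up so the plate settles; then press the handle all the way down again and finish the job while still holding it down with the fingers, so the jack alone carries the raised plate with the bar still against its stops. Leave the mug, the tub and the gift box where they are.

Things in the scene. Friction and masses are not known exactly. Their poses are not given: they have to be found in the camera images.
- tilt_stand: Fixed green stand of the tilting plate. Origin: on the bench, mid-stand; z up. The plate's hinge runs along the stand's x at y = +110 mm, 62 mm above the bench; the plate's free, lifting edge is at y = -110 mm. The stand's base covers only y = -80 to +130 mm (x within 120 mm): the bench under the free edge is clear.
- tilt_plate (a joint): Slope of the hinged aluminium plate, rad: 0 lying level on the stand (as it starts), growing as the free edge is raised. Plate 240 mm (x) x 230 mm (y) x 12 mm, mass 1.7 kg, top face 74 mm above the bench when level. It falls back by its own weight. A full stroke of the jack under the pad brings it to about 0.12.
- stop_corner (a point): On the plate's top face, the inside corner where the two dark steel stops meet (7 mm high, 12 mm thick: lower than the bar, so fingertips kept over 7 mm above the plate clear them). x, y axes as the stand's. The long fence's inner face is the line y = 0, running 180 mm towards -x; the end stop's inner face is the line x = 0, from y = 0 to -45 mm. The bar belongs at x < 0, y < 0.
- bar: Loose brass bar 120 mm (its x) x 24 mm (y) x 16 mm (z), about 0.4 kg, lying on the plate away from the stops. Origin: centre of its underside. When registered, its centre is 60 mm in -x and 12 mm in -y from stop_corner and its x axis is along the fence.
- lift_point (a point): Lowest point of the red lift pad, a downward dome 24 mm across under a white bracket (36 mm wide, red disc on top, 28 mm above this point). 66 mm above the bench when the plate is level, 35 mm out from the plate's free edge; the bracket reaches 25 mm further out. Where along the edge it is clamped differs each time (within 50 mm of the middle); it does not slip.
- jack: Loose blue lever jack, 0.87 kg, slides on the bench. Origin: on the bench under the saddle's axis; handle points to its -x. Foot 80 mm wide, 10 mm thick, x = +35 to -230 mm: pressing the handle does not tip it. Black grip post 30 x 30 mm at x = -58 mm, top 85 mm high, to hold it by from above, across y; behind it (x < -78 mm) clevis cheeks 42 mm wide, 64 mm high.
- saddle_top (a point): Centre of the top of the jack's round steel saddle, 38 mm across, marked by a yellow dot; 56 mm above the bench with the handle up, so 10 mm below the lift pad when under it. Axes as the jack's.
- pump_handle (a joint): Angle of the pump handle, rad: 0 fully up (0.45 above level), 0.5 all the way down (stop). Sprung: it returns up by itself when let go. The saddle rises 80 mm per rad, so 40 mm at full stroke, and sinks again as the handle comes up: the jack does not latch. Pressing takes about 3 N empty and 8 to 12 N with the plate on it.
- handle_grip (a point): Centre of the handle's yellow cross grip, a round bar 18 mm thick and 70 mm long along the jack's y. It moves with the handle, on an arc of 130 mm about the pivot, which is at x = -90 mm, z = 55 mm in the jack's frame: 112 mm above the bench when up, 49 mm when fully down.
- mug: White mug, 80 mm across, 90 mm high; bystander. Origin: centre of its underside.
- paste_tub: Paste tub with a red cap, 70 mm across, 70 mm high; bystander. Origin: centre of its underside.
- gift_box: Small red gift box with a grey ribbon, 70 x 70 x 40 mm; bystander. Origin: centre of its underside.
There are look-alikes about, which are no part of the job. Of the things that look like the bar, the largest one is meant.

How it is judged:
By the outcome, as a careful person would: the job done as asked, in the order asked, and still so for the second after the job is handed in, while the arm keeps its last pose, push and grip.
It also fails if it takes over 72 s, if anything falls off the work surface, if the arm or the gripper's body presses on something with over 40 N, if the wrist force passes 120 N, or if a joint passes its speed limit or range.

## Working session

There is one attempt and no reset: what is moved stays moved. The work goes in short steps, Python scripts to look and compute and a tool call to move; the robot and the scene stay as the last step left them, time stands still between calls to the robot, and variables do not carry over. Pictures are saved under pics/ and viewed, at most 10 in all, crops included, and the job is handed in when it is done.

Besides the shell and the picture viewer there is one more tool, called in YAML: its name, and indented under it one key for each argument. play_rows: Moves the arm, as the interface text tells. Its arguments: {"type":"object","properties":{"steps":{"type":"array"}},"required":["steps"]}

```bash
mkdir -p pics; cat > h.py <<'E'
from station import *
import numpy as np, cv2, pickle
def grab(n):
    c=capture(n); pickle.dump(c,open(f'{n}.pkl','wb')); return c
def world(c):
    h,w=c['range_z'].shape
    K=np.array([[c['fx'],0,c['cx']],[0,c['fy'],c['cy']],[0,0,1]])
    uv=np.stack(np.meshgrid(np.arange(w),np.arange(h)),-1).reshape(-1,1,2).astype(float)
    s=cv2.undistortPoints(uv,K,np.array([c['k1'],0,0,0,0.])).reshape(h,w,2)
    z=c['range_z'][...,None]
    p=np.concatenate([s*z,z],-1)
    P=p@np.array(c['rotation']).T+np.array(c['xyz'])
    P[c['range_z']==0]=np.nan
    return P
E
python3 - <<'E'
from h import *
a=grab('scene');b=grab('side');w=grab('wrist')
for n,c in zip('asw',(a,b,w)):
    cv2.imwrite(f'pics/{n}0.png',c['frame']); print(c['xyz'],np.round(c['rotation'],2).tolist(),c['fx'],c['k1'])
s=sense(); print(s)
E
```

```text
[ 1.55726723 -0.71053517  0.96775559] [[0.58, 0.47, -0.67], [0.82, -0.31, 0.49], [0.02, -0.82, -0.56]] 524.0625906524322 -0.05700953349680224
[ 0.21033569 -0.69576748  1.00185836] [[0.92, -0.29, 0.27], [-0.4, -0.69, 0.61], [0.01, -0.67, -0.75]] 495.38298038714964 -0.12901188014935808
[0.31185943 0.54547859 0.38360484] [[-0.39, -0.88, -0.26], [-0.92, 0.37, 0.11], [0.0, 0.28, -0.96]] 343.8528004329834 -0.07398170295012035
{'time_s': 0.15, 'joints': array([ 8.21410303e+01,  2.20805339e+01,  3.97829408e-01, -1.89558127e-02,
       -6.84106650e+01, -1.48170746e+01]), 'joint_velocities': array([-0.04493279, -0.1873396 ,  0.17760942,  0.06215594,  0.02829124,
       -0.0267019 ]), 'effort': array([ 2.63007068e-04, -3.91053915e+01,  1.87588352e+01,  4.22235802e+00,
        1.23855271e-02, -1.36610847e-04]), 'tcp_pos': array([0.24077208, 0.57630112, 0.2357166 ]), 'ee_rot': array([[ 9.22652356e-01, -3.85632406e-01, -5.27563345e-04],
       [-3.85632748e-01, -9.22651024e-01, -1.57221497e-03],
       [ 1.19540181e-04,  1.65405355e-03, -9.99998625e-01]]), 'wrist_force': array([ 0.66534115, -0.0487274 ,  0.10587041]), 'moment': array([ 0.00710159, -0.00140116,  0.01001288]), 'gripper_force': 0.0, 'gripper_width': 0.9995388205181259}
```

View pics/a0.png

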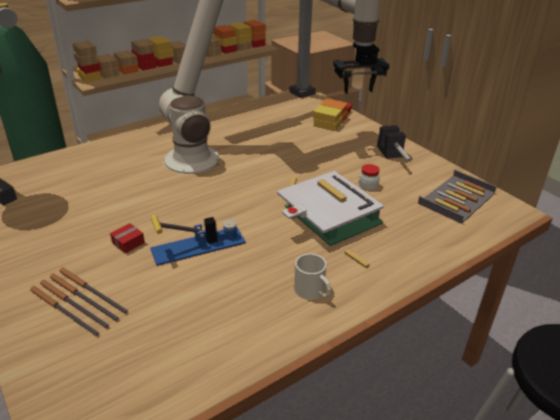

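View pics/s0.png

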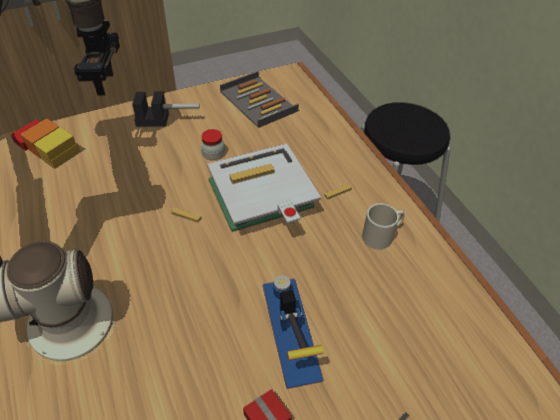

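Scene view: the plate is at (330,205), with candidates for the bar at (331,189) on the plate, (357,258) and (295,182) loose on the bench, plus tools in the tray at (458,195). The bar is the largest one, on the plate (side view (252,173)). The dark fence runs (221,163)-(285,152) in the side view with its end stop at (288,157). The red pad is at (289,212), the jack at (290,330) with its saddle at (282,284), and the gift box, mug and tub are clear of these.

```bash
cat > m.py <<'E'
from h import *
def rect(p): 
    r=cv2.minAreaRect((p*1000).astype(np.float32)); return np.round(cv2.boxPoints(r),1).tolist(),np.round(r[0],1),np.round(r[1],1)
def clean(m):
    n,l,st,_=cv2.connectedComponentsWithStats(m.astype(np.uint8)); 
    return l==1+np.argmax(st[1:,4]) if n>1 else m
E
python3 - <<'E'
from m import *
for n,u0,u1,v0,v1,seedpl in (('side',195,325,130,240,(265,195)),('scene',265,390,165,245,(320,210))):
    c=pickle.load(open(n+'.pkl','rb')); P=world(c); hsv=cv2.cvtColor(c['frame'],cv2.COLOR_BGR2HSV); H,S,V=[hsv[...,i].astype(int) for i in range(3)]
    roi=np.zeros(H.shape,bool); roi[v0:v1,u0:u1]=1; z=P[...,2]
    print(n,'seed',P[seedpl[1],seedpl[0]])
    m=clean(roi&(S<60)&(V>110)&(abs(z-.074)<.006)); print('plate',rect(P[m][:,:2]),np.median(z[m]))
    m=clean(roi&(S>90)&(H>12)&(H<32)&(z>.082)&(z<.1)); print('bar',m.sum(),rect(P[m][:,:2]),np.median(z[m]))
    m=clean(roi&(V<90)&(z>.072)&(z<.1)); print('fence',m.sum(),rect(P[m][:,:2]),np.median(z[m]))
    m=clean(roi&((H<8)|(H>172))&(S>120)&(z>.08)&(z<.12)); print('red',m.sum(),P[m].mean(0),rect(P[m][:,:2]))
    blue=clean((H>100)&(H<125)&(S>130)&(z<.03)&(z>-.01)); print('foot',rect(P[blue][:,:2]),np.median(z[blue]))
    yb=(H>20)&(H<35)&(S>130)&(z>.09)&(z<.14); yb=clean(yb); print('grip',yb.sum(),P[yb].mean(0),rect(P[yb][:,:2]))
c=pickle.load(open('side.pkl','rb'));f=c['frame']
cv2.imwrite('pics/crop1.png',np.hstack([cv2.resize(f[130:250,195:355],(400,300),interpolation=2),cv2.resize(f[265:405,235:345],(240,300))]))
E
```

```text
side seed [0.5447765  0.13039542 0.07295922]
plate ([[435.6000061035156, 72.4000015258789], [676.7999877929688, 66.4000015258789], [682.7000122070312, 301.70001220703125], [441.5, 307.79998779296875]], array([559.2, 187.1]), array([235.4, 241.3])) 0.07208265988351414
bar 337 ([[478.70001220703125, 196.39999389648438], [598.5, 192.6999969482422], [599.5, 224.1999969482422], [479.6000061035156, 227.8000030517578]], array([539.1, 210.3]), array([ 31.5, 119.9])) 0.08753832970020681
fence 246 ([[470.1000061035156, 232.6999969482422], [659.0999755859375, 218.5], [663.2999877929688, 274.70001220703125], [474.29998779296875, 288.8999938964844]], array([566.7, 253.7]), array([ 56.3, 189.5])) 0.078680772339499
red 74 [0.57258493 0.03730095 0.0925496 ] ([[553.2999877929688, 30.899999618530273], [577.7000122070312, 18.600000381469727], [590.7999877929688, 44.79999923706055], [566.4000244140625, 57.0]], array([572. ,  37.8]), array([29.2, 27.3]))
foot ([[398.0, -340.0], [472.79998779296875, -355.29998779296875], [525.5, -98.4000015258789], [450.6000061035156, -83.0]], array([ 461.7, -219.2]), arr
[... 958 characters left out ...]
23] ([[554.2000122070312, 31.0], [581.2999877929688, 23.899999618530273], [586.9000244140625, 45.29999923706055], [559.7999877929688, 52.29999923706055]], array([570.6,  38.1]), array([22.1, 28. ]))
foot ([[404.8999938964844, -336.3999938964844], [481.29998779296875, -351.8999938964844], [532.2999877929688, -100.30000305175781], [455.8999938964844, -84.9000015258789]], array([ 468.6, -218.4]), array([256.7,  78. ])) 0.009301350342884207
grip 89 [ 0.44605348 -0.32560274  0.11786891] ([[406.1000061035156, -326.3999938964844], [476.3999938964844, -338.6000061035156], [478.8999938964844, -323.8999938964844], [408.6000061035156, -311.79998779296875]], array([ 442.5, -325.2]), array([14.8, 71.4]))
```

View pics/crop1.png

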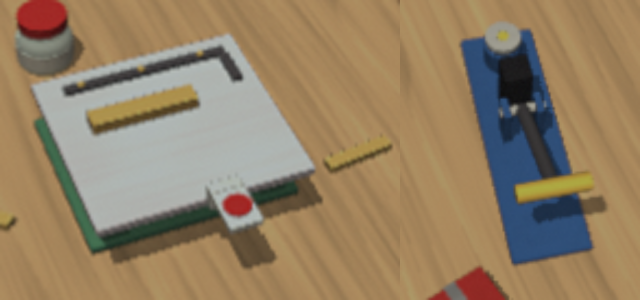

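The crop confirms the choice: the large bar lies on the plate, the fence is behind it and the end stop is at its right. The small look-alikes are on the bench. I'll go above the plate for a wrist view.

```bash
cat >> m.py <<'E'
def to(x,y,z,yaw=None):
    "print turn about tool z (deg) and shift in the tool frame after it (mm), tool down"
    s=sense(); R=np.array(s['ee_rot']); p=np.array(s['tcp_pos'])
    cur=np.degrees(np.arctan2(R[1,0],R[0,0]))
    if yaw is None: t=0;th=np.radians(cur)
    else: t=-((yaw-cur+180)%360-180); th=np.radians(yaw)
    X=np.array([np.cos(th),np.sin(th),0]);Y=np.array([np.sin(th),-np.cos(th),0]);Z=np.array([0,0,-1.])
    d=(np.array([x,y,z])-p)*1000
    print('t',s['time_s'],'tcp',np.round(p,4),'yaw',round(cur,2),'tilt',np.round(R[:,2],3),'F',np.round(s['wrist_force'],1),'-> az',round(t,2),'d',np.round([d@X,d@Y,d@Z],1))
E
python3 -c "
from m import *
to(.545,.14,.25,-91.4)"
```

```text
t 0.15 tcp [0.2408 0.5763 0.2357] yaw -22.68 tilt [-0.001 -0.002 -1.   ] F [ 0.7 -0.   0.1] -> az 68.72 d [ 428.7 -314.8  -14.3]
```

play_rows:
  steps:
    - {"az": 8.59}
    - {"az": 8.59}
    - {"az": 8.59}
    - {"az": 8.59}
    - {"az": 8.59}
    - {"az": 8.59}
    - {"az": 8.59}
    - {"az": 8.59}
    - {"dx": 39,"dy": -28.6,"dz": -1.3}
    - {"dx": 39,"dy": -28.6,"dz": -1.3}
    - {"dx": 39,"dy": -28.6,"dz": -1.3}
    - {"dx": 39,"dy": -28.6,"dz": -1.3}
    - {"dx": 39,"dy": -28.6,"dz": -1.3}
    - {"dx": 39,"dy": -28.6,"dz": -1.3}
    - {"dx": 39,"dy": -28.6,"dz": -1.3}
    - {"dx": 39,"dy": -28.6,"dz": -1.3}
    - {"dx": 39,"dy": -28.6,"dz": -1.3}
    - {"dx": 39,"dy": -28.6,"dz": -1.3}

```text
invalid input at $.steps[0]: expected keys ax, ay, az, dx, dy, dz, claw
```

play_rows:
  steps:
    - {"dx": 39,"dy": -28.6,"dz": -1.3}
    - {}

```text
invalid input at $.steps[0]: expected keys ax, ay, az, dx, dy, dz, claw
```

```bash
python3 - <<'E'
from m import *
c=grab('wrist'); P=world(c); cv2.imwrite('pics/w1.png',c['frame']); to(.545,.14,.25,-91.4)
hsv=cv2.cvtColor(c['frame'],cv2.COLOR_BGR2HSV); H,S,V=[hsv[...,i].astype(int) for i in range(3)];z=P[...,2]
roi=(P[...,0]>.4)&(P[...,0]<.72)&(P[...,1]>.05)&(P[...,1]<.32)
m=clean(roi&(S<60)&(V>110)&(abs(z-.074)<.006)); print('plate',m.sum(),rect(P[m][:,:2]),np.median(z[m]))
m=clean(roi&(S>90)&(H>12)&(H<32)&(z>.084)&(z<.1)); print('bar',m.sum(),rect(P[m][:,:2]),np.median(z[m]))
m=clean(roi&(V<90)&(z>.072)&(z<.1)); print('fence',m.sum(),rect(P[m][:,:2]),np.median(z[m]))
print(c['xyz'])
E
```

```text
t 0.2 tcp [0.2409 0.5764 0.2359] yaw -22.68 tilt [-0.    -0.001 -1.   ] F [-0.4 -0.1 -0.1] -> az 68.72 d [ 428.8 -314.7  -14.1]
plate 0 ([[0.0, 0.0], [0.0, 0.0], [0.0, 0.0], [0.0, 0.0]], array([0., 0.]), array([0., 0.])) nan
bar 0 ([[0.0, 0.0], [0.0, 0.0], [0.0, 0.0], [0.0, 0.0]], array([0., 0.]), array([0., 0.])) nan
fence 0 ([[0.0, 0.0], [0.0, 0.0], [0.0, 0.0], [0.0, 0.0]], array([0., 0.]), array([0., 0.])) nan
[0.31187752 0.54551668 0.38375046]
  return _methods._mean(a, axis=axis, dtype=dtype,
  ret = ret.dtype.type(ret / rcount)
```

View pics/w1.png

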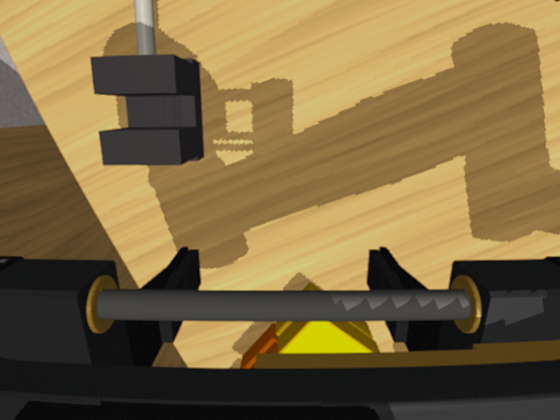

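The move was refused because every key is needed; the arm didn't move. The picture still shows the start spot. I'll view the plate with the TCP behind it, since the camera looks along tool +x.

play_rows:
  steps:
    - {"ax": 0,"ay": 0,"az": 8.59,"dx": 0,"dy": 0,"dz": -4,"claw": 80}
    - {"ax": 0,"ay": 0,"az": 8.59,"dx": 0,"dy": 0,"dz": -4,"claw": 80}
    - {"ax": 0,"ay": 0,"az": 8.59,"dx": 0,"dy": 0,"dz": -4,"claw": 80}
    - {"ax": 0,"ay": 0,"az": 8.59,"dx": 0,"dy": 0,"dz": -4,"claw": 80}
    - {"ax": 0,"ay": 0,"az": 8.59,"dx": 0,"dy": 0,"dz": -4,"claw": 80}
    - {"ax": 0,"ay": 0,"az": 8.59,"dx": 0,"dy": 0,"dz": -4,"claw": 80}
    - {"ax": 0,"ay": 0,"az": 8.59,"dx": 0,"dy": 0,"dz": -4,"claw": 80}
    - {"ax": 0,"ay": 0,"az": 8.59,"dx": 0,"dy": 0,"dz": -4,"claw": 80}
    - {"ax": 0,"ay": 0,"az": 0,"dx": 28,"dy": -32.6,"dz": 0,"claw": 80}
    - {"ax": 0,"ay": 0,"az": 0,"dx": 28,"dy": -32.6,"dz": 0,"claw": 80}
    - {"ax": 0,"ay": 0,"az": 0,"dx": 28,"dy": -32.6,"dz": 0,"claw": 80}
    - {"ax": 0,"ay": 0,"az": 0,"dx": 28,"dy": -32.6,"dz": 0,"claw": 80}
    - {"ax": 0,"ay": 0,"az": 0,"dx": 28,"dy": -32.6,"dz": 0,"claw": 80}
    - {"ax": 0,"ay": 0,"az": 0,"dx": 28,"dy": -32.6,"dz": 0,"claw": 80}
    - {"ax": 0,"ay": 0,"az": 0,"dx": 28,"dy": -32.6,"dz": 0,"claw": 80}
    - {"ax": 0,"ay": 0,"az": 0,"dx": 28,"dy": -32.6,"dz": 0,"claw": 80}
    - {"ax": 0,"ay": 0,"az": 0,"dx": 28,"dy": -32.6,"dz": 0,"claw": 80}
    - {"ax": 0,"ay": 0,"az": 0,"dx": 28,"dy": -32.6,"dz": 0,"claw": 80}
    - {"ax": 0,"ay": 0,"az": 0,"dx": 0,"dy": 0,"dz": 0,"claw": 80}
    - {"ax": 0,"ay": 0,"az": 0,"dx": 0,"dy": 0,"dz": 0,"claw": 80}

```text
time_s: 2.2
tcp_pos: [0.5604, 0.2879, 0.2679]
ee_rot: [[-0.027, -1.0, -0.001], [-1.0, 0.027, -0.0], [0.0, 0.001, -1.0]]
wrist_force: [0.2, -0.2, 0.1]
gripper_width: 0.918
gripper_force: 0.0
```

```bash
cat > pl.py <<'E'
from m import *
def plate(name):
    c=grab('wrist'); P=world(c); cv2.imwrite(f'pics/{name}.png',c['frame'])
    hsv=cv2.cvtColor(c['frame'],cv2.COLOR_BGR2HSV); H,S,V=[hsv[...,i].astype(int) for i in range(3)];z=P[...,2]
    roi=(P[...,0]>.4)&(P[...,0]<.72)&(P[...,1]>.0)&(P[...,1]<.32)
    for n,m in (('plate',(S<60)&(V>110)&(abs(z-.074)<.006)),('bar',(S>90)&(H>12)&(H<32)&(z>.084)&(z<.1)),('fence',(V<90)&(z>.076)&(z<.1)),('red',((H<8)|(H>172))&(S>120)&(z>.08)&(z<.12))):
        m=roi&m
        if m.sum()<20: print(n,'none'); continue
        m=clean(m); print(n,m.sum(),rect(P[m][:,:2]),np.median(z[m]).round(4))
E
python3 -c "
from pl import *
plate('w2'); to(.545,.14,.15,-91.4)"
```

```text
plate 43710 ([[436.79998779296875, 113.0999984741211], [677.4000244140625, 106.5], [682.7000122070312, 299.0], [442.20001220703125, 305.70001220703125]], array([559.8, 206.1]), array([192.6, 240.7])) 0.0739
bar 3407 ([[479.70001220703125, 202.39999389648438], [599.2000122070312, 199.1999969482422], [599.7999877929688, 222.60000610351562], [480.29998779296875, 225.8000030517578]], array([539.7, 212.5]), array([ 23.4, 119.6])) 0.0898
fence 2305 ([[472.20001220703125, 225.5], [661.5999755859375, 221.6999969482422], [662.7000122070312, 276.8999938964844], [473.3999938964844, 280.79998779296875]], array([567.5, 251.2]), array([ 55.3, 189.4])) 0.0808
red none
t 2.25 tcp [0.5598 0.2887 0.2681] yaw -91.43 tilt [-0.001 -0.    -1.   ] F [-0.3 -0.   0.1] -> az -0.03 d [149.   11.1 118.1]
```

View pics/w2.png

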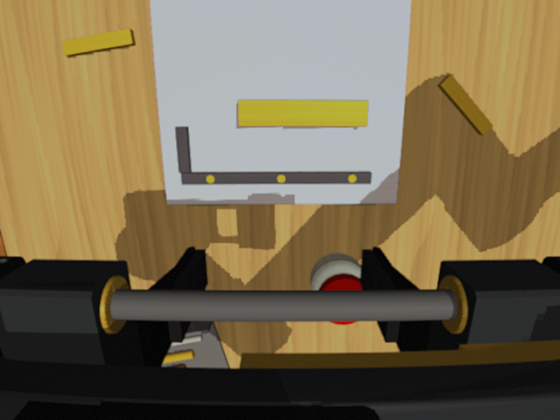

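The wrist view shows the fence at (182-370,178), the end stop at (183,150) and the bar at (303,113). The stop corner comes to about (0.650, 0.265) and the plate yaw to -1.55°. Next I'll push the bar toward the fence with spread fingertips.

play_rows:
  steps:
    - {"ax": 0,"ay": 0,"az": 0,"dx": 31,"dy": 5.7,"dz": 25,"claw": 50}
    - {"ax": 0,"ay": 0,"az": 0,"dx": 31,"dy": 5.7,"dz": 25,"claw": 50}
    - {"ax": 0,"ay": 0,"az": 0,"dx": 31,"dy": 5,"dz": 30,"claw": 50}
    - {"ax": 0,"ay": 0,"az": 0,"dx": 29,"dy": 0,"dz": 35,"claw": 50}
    - {"ax": 0,"ay": 0,"az": 0,"dx": 0,"dy": 0,"dz": 35,"claw": 50}
    - {"ax": 0,"ay": 0,"az": 0,"dx": 0,"dy": 0,"dz": 25,"claw": 50}
    - {"ax": 0,"ay": 0,"az": 0,"dx": 0,"dy": 0,"dz": 0,"claw": 50}
    - {"ax": 0,"ay": 0,"az": 0,"dx": 0,"dy": 0,"dz": 0,"claw": 50}

```text
time_s: 3.05
tcp_pos: [0.5405, 0.1684, 0.0942]
ee_rot: [[-0.022, -1.0, 0.0], [-1.0, 0.022, -0.0], [0.0, -0.0, -1.0]]
wrist_force: [-0.5, 0.2, 0.7]
gripper_width: 0.574
gripper_force: 0.0
```

play_rows:
  steps:
    - {"ax": 0,"ay": 0,"az": 0,"dx": -10,"dy": 0,"dz": 0,"claw": 50}
    - {"ax": 0,"ay": 0,"az": 0,"dx": -10,"dy": 0,"dz": 0,"claw": 50}
    - {"ax": 0,"ay": 0,"az": 0,"dx": -10,"dy": 0,"dz": 0,"claw": 50}
    - {"ax": 0,"ay": 0,"az": 0,"dx": -8,"dy": 0,"dz": 0,"claw": 50}
    - {"ax": 0,"ay": 0,"az": 0,"dx": -8,"dy": 0,"dz": 0,"claw": 50}
    - {"ax": 0,"ay": 0,"az": 0,"dx": -8,"dy": 0,"dz": 0,"claw": 50}
    - {"ax": 0,"ay": 0,"az": 0,"dx": -6,"dy": 0,"dz": 0,"claw": 50}
    - {"ax": 0,"ay": 0,"az": 0,"dx": -4,"dy": 0,"dz": 0,"claw": 50}
    - {"ax": 0,"ay": 0,"az": 0,"dx": 0,"dy": 0,"dz": 0,"claw": 50}

```text
time_s: 3.95
tcp_pos: [0.5423, 0.2322, 0.0933]
ee_rot: [[-0.024, -1.0, 0.0], [-1.0, 0.024, 0.001], [-0.001, -0.0, -1.0]]
wrist_force: [-0.1, -0.6, 0.6]
gripper_width: 0.576
gripper_force: 0.3
```

Just short of the fence (about 0.2345 expected); I'll creep in.

play_rows:
  steps:
    - {"ax": 0,"ay": 0,"az": 0,"dx": -1.5,"dy": 0,"dz": 0,"claw": 50}
    - {"ax": 0,"ay": 0,"az": 0,"dx": -1.5,"dy": 0,"dz": 0,"claw": 50}
    - {"ax": 0,"ay": 0,"az": 0,"dx": 0,"dy": 0,"dz": 0,"claw": 50}

```text
time_s: 4.25
tcp_pos: [0.5421, 0.2342, 0.0933]
ee_rot: [[-0.025, -1.0, -0.0], [-1.0, 0.025, 0.0], [-0.0, 0.0, -1.0]]
wrist_force: [0.9, -2.0, 0.6]
gripper_width: 0.571
gripper_force: 1.0
```

play_rows:
  steps:
    - {"ax": 0,"ay": 0,"az": 0,"dx": -1.5,"dy": 0,"dz": 0,"claw": 50}
    - {"ax": 0,"ay": 0,"az": 0,"dx": 0,"dy": 0,"dz": 0,"claw": 50}

```text
time_s: 4.45
tcp_pos: [0.5422, 0.2344, 0.0933]
ee_rot: [[-0.024, -1.0, -0.001], [-1.0, 0.024, -0.002], [0.002, 0.001, -1.0]]
wrist_force: [1.2, -6.2, 1.2]
gripper_width: 0.574
gripper_force: 2.9
```

play_rows:
  steps:
    - {"ax": 0,"ay": 0,"az": 0,"dx": 8,"dy": 0,"dz": 0,"claw": 50}
    - {"ax": 0,"ay": 0,"az": 0,"dx": 5,"dy": 0,"dz": -15,"claw": 0}
    - {"ax": 0,"ay": 0,"az": 0,"dx": 0,"dy": 0,"dz": -25,"claw": 0}
    - {"ax": 0,"ay": 0,"az": 0,"dx": -10,"dy": 31,"dz": 0,"claw": 0}
    - {"ax": 0,"ay": 0,"az": 0,"dx": -12,"dy": 31,"dz": 0,"claw": 0}
    - {"ax": 0,"ay": 0,"az": 0,"dx": -12,"dy": 31,"dz": 0,"claw": 0}
    - {"ax": 0,"ay": 0,"az": 0,"dx": 0,"dy": 0,"dz": 20,"claw": 0}
    - {"ax": 0,"ay": 0,"az": 0,"dx": 0,"dy": 0,"dz": 15,"claw": 0}
    - {"ax": 0,"ay": 0,"az": 0,"dx": 0,"dy": 0,"dz": 0,"claw": 0}

```text
time_s: 5.35
tcp_pos: [0.4486, 0.2587, 0.0971]
ee_rot: [[-0.024, -1.0, -0.002], [-1.0, 0.024, -0.001], [0.001, 0.002, -1.0]]
wrist_force: [0.6, -0.6, 0.2]
gripper_width: 0.018
gripper_force: 0.0
```

```bash
python3 -c "
from pl import *
plate('w3'); to(.515,.256,.098,-91.55)"
```

```text
plate 72359 ([[420.29998779296875, 135.0], [582.7999877929688, 104.69999694824219], [609.0999755859375, 246.3000030517578], [446.70001220703125, 276.5]], array([514.7, 190.6]), array([144. , 165.3])) 0.0739
bar 6234 ([[479.6000061035156, 245.0], [597.4000244140625, 242.10000610351562], [597.9000244140625, 264.0], [480.1000061035156, 266.8999938964844]], array([538.8, 254.5]), array([ 21.9, 117.8])) 0.0898
fence 1737 ([[479.0, 245.60000610351562], [576.7999877929688, 234.8000030517578], [577.7999877929688, 244.10000610351562], [480.0, 254.89999389648438]], array([528.4, 244.8]), array([ 9.4, 98.4])) 0.083
red none
t 5.4 tcp [0.4496 0.2591 0.0981] yaw -91.39 tilt [-0.001 -0.    -1.   ] F [ 0.6 -0.1  0.2] -> az 0.16 d [  1.3 -65.5   0.1]
```

play_rows:
  steps:
    - {"ax": 0,"ay": 0,"az": 0,"dx": 1,"dy": -10,"dz": 0,"claw": 0}
    - {"ax": 0,"ay": 0,"az": 0,"dx": 0,"dy": -8,"dz": 0,"claw": 0}
    - {"ax": 0,"ay": 0,"az": 0,"dx": 0,"dy": -8,"dz": 0,"claw": 0}
    - {"ax": 0,"ay": 0,"az": 0,"dx": 0,"dy": -8,"dz": 0,"claw": 0}
    - {"ax": 0,"ay": 0,"az": 0,"dx": 0,"dy": -8,"dz": 0,"claw": 0}
    - {"ax": 0,"ay": 0,"az": 0,"dx": 0,"dy": -8,"dz": 0,"claw": 0}
    - {"ax": 0,"ay": 0,"az": 0,"dx": 0,"dy": -6,"dz": 0,"claw": 0}
    - {"ax": 0,"ay": 0,"az": 0,"dx": 0,"dy": -4,"dz": 0,"claw": 0}
    - {"ax": 0,"ay": 0,"az": 0,"dx": 0,"dy": 0,"dz": 0,"claw": 0}

```text
time_s: 6.3
tcp_pos: [0.5108, 0.2567, 0.0984]
ee_rot: [[-0.025, -1.0, 0.001], [-1.0, 0.025, 0.001], [-0.001, -0.001, -1.0]]
wrist_force: [-1.0, 0.3, -0.7]
gripper_width: 0.005
gripper_force: 0.1
```

play_rows:
  steps:
    - {"ax": 0,"ay": 0,"az": 0,"dx": 0,"dy": -1.5,"dz": 0,"claw": 0}
    - {"ax": 0,"ay": 0,"az": 0,"dx": 0,"dy": -1.5,"dz": 0,"claw": 0}
    - {"ax": 0,"ay": 0,"az": 0,"dx": 0,"dy": 0,"dz": 0,"claw": 0}

```text
time_s: 6.6
tcp_pos: [0.5127, 0.2564, 0.0984]
ee_rot: [[-0.024, -1.0, -0.0], [-1.0, 0.024, -0.0], [0.0, 0.0, -1.0]]
wrist_force: [-2.9, -0.7, 1.3]
gripper_width: 0.004
gripper_force: 1.3
```

play_rows:
  steps:
    - {"ax": 0,"ay": 0,"az": 0,"dx": 0,"dy": -1.5,"dz": 0,"claw": 0}
    - {"ax": 0,"ay": 0,"az": 0,"dx": 0,"dy": 0,"dz": 0,"claw": 0}

```text
time_s: 6.8
tcp_pos: [0.5143, 0.2564, 0.0984]
ee_rot: [[-0.024, -1.0, -0.0], [-1.0, 0.024, -0.0], [0.0, -0.0, -1.0]]
wrist_force: [-2.6, -0.7, 0.2]
gripper_width: 0.004
gripper_force: 1.2
```

play_rows:
  steps:
    - {"ax": 0,"ay": 0,"az": 0,"dx": 0,"dy": -1.5,"dz": 0,"claw": 0}
    - {"ax": 0,"ay": 0,"az": 0,"dx": 0,"dy": 0,"dz": 0,"claw": 0}

```text
time_s: 7.0
tcp_pos: [0.516, 0.2564, 0.0985]
ee_rot: [[-0.024, -1.0, 0.0], [-1.0, 0.024, 0.0], [-0.0, -0.0, -1.0]]
wrist_force: [-2.1, -0.6, 0.2]
gripper_width: 0.008
gripper_force: 1.0
```

play_rows:
  steps:
    - {"ax": 0,"ay": 0,"az": 0,"dx": 0,"dy": -1.5,"dz": 0,"claw": 0}
    - {"ax": 0,"ay": 0,"az": 0,"dx": 0,"dy": 0,"dz": 0,"claw": 0}

```text
time_s: 7.2
tcp_pos: [0.5175, 0.2563, 0.0984]
ee_rot: [[-0.024, -1.0, 0.0], [-1.0, 0.024, 0.0], [-0.0, -0.0, -1.0]]
wrist_force: [-2.7, 0.6, -0.1]
gripper_width: 0.004
gripper_force: 0.9
```

play_rows:
  steps:
    - {"ax": 0,"ay": 0,"az": 0,"dx": 0,"dy": -1.5,"dz": 0,"claw": 0}
    - {"ax": 0,"ay": 0,"az": 0,"dx": 0,"dy": 0,"dz": 0,"claw": 0}

```text
time_s: 7.4
tcp_pos: [0.5191, 0.2563, 0.0985]
ee_rot: [[-0.025, -1.0, 0.0], [-1.0, 0.025, 0.0], [-0.0, -0.0, -1.0]]
wrist_force: [-2.3, -1.1, 0.3]
gripper_width: 0.004
gripper_force: 0.8
```

play_rows:
  steps:
    - {"ax": 0,"ay": 0,"az": 0,"dx": 0,"dy": -1.5,"dz": 0,"claw": 0}
    - {"ax": 0,"ay": 0,"az": 0,"dx": 0,"dy": -1,"dz": 0,"claw": 0}
    - {"ax": 0,"ay": 0,"az": 0,"dx": 0,"dy": 0,"dz": 0,"claw": 0}

```text
time_s: 7.7
tcp_pos: [0.5215, 0.2562, 0.0985]
ee_rot: [[-0.024, -1.0, 0.0], [-1.0, 0.024, 0.0], [-0.0, -0.0, -1.0]]
wrist_force: [-1.2, -0.3, -0.8]
gripper_width: 0.008
gripper_force: 0.7
```

```bash
python3 -c "
from pl import *
plate('w4')"
```

```text
plate 107971 ([[435.3999938964844, 128.8000030517578], [675.0, 117.69999694824219], [681.7000122070312, 263.70001220703125], [442.1000061035156, 274.70001220703125]], array([558.6, 196.2]), array([146.1, 239.9])) 0.0739
bar 6526 ([[529.0, 243.3000030517578], [649.7000122070312, 239.89999389648438], [650.4000244140625, 263.0], [529.7000122070312, 266.29998779296875]], array([589.7, 253.1]), array([ 23.1, 120.7])) 0.0898
fence 3958 ([[510.5, 227.39999389648438], [661.7999877929688, 220.39999389648438], [664.0, 267.29998779296875], [512.7000122070312, 274.29998779296875]], array([587.3, 247.4]), array([ 46.9, 151.4])) 0.0816
red none
```

play_rows:
  steps:
    - {"ax": 0,"ay": 0,"az": 0,"dx": 0,"dy": -1.5,"dz": 0,"claw": 0}
    - {"ax": 0,"ay": 0,"az": 0,"dx": 0,"dy": 0,"dz": 0,"claw": 0}

```text
time_s: 7.95
tcp_pos: [0.523, 0.2562, 0.0985]
ee_rot: [[-0.024, -1.0, 0.0], [-1.0, 0.024, 0.0], [-0.0, -0.0, -1.0]]
wrist_force: [-1.6, 0.3, -0.4]
gripper_width: 0.005
gripper_force: 0.7
```

play_rows:
  steps:
    - {"ax": 0,"ay": 0,"az": 0,"dx": 0,"dy": -1.5,"dz": 0,"claw": 0}
    - {"ax": 0,"ay": 0,"az": 0,"dx": 0,"dy": 0,"dz": 0,"claw": 0}

```text
time_s: 8.15
tcp_pos: [0.5231, 0.2561, 0.0985]
ee_rot: [[-0.025, -1.0, -0.002], [-1.0, 0.025, -0.001], [0.001, 0.002, -1.0]]
wrist_force: [-5.9, 1.7, 2.7]
gripper_width: 0.004
gripper_force: 3.0
```

play_rows:
  steps:
    - {"ax": 0,"ay": 0,"az": 0,"dx": 0,"dy": 6,"dz": 0,"claw": 0}
    - {"ax": 0,"ay": 0,"az": 0,"dx": 0,"dy": 0,"dz": -25,"claw": 0}
    - {"ax": 0,"ay": 0,"az": 0,"dx": 18,"dy": 0,"dz": -15,"claw": 50}
    - {"ax": 0,"ay": 0,"az": 0,"dx": 22,"dy": -24,"dz": 0,"claw": 50}
    - {"ax": 0,"ay": 0,"az": 0,"dx": 0,"dy": -24,"dz": 0,"claw": 50}
    - {"ax": 0,"ay": 0,"az": 0,"dx": 0,"dy": -22,"dz": 0,"claw": 50}
    - {"ax": 0,"ay": 0,"az": 0,"dx": 0,"dy": 0,"dz": 25,"claw": 50}
    - {"ax": 0,"ay": 0,"az": 0,"dx": 0,"dy": 0,"dz": 18,"claw": 50}
    - {"ax": 0,"ay": 0,"az": 0,"dx": -6,"dy": 0,"dz": 0,"claw": 50}
    - {"ax": 0,"ay": 0,"az": 0,"dx": -6,"dy": 0,"dz": 0,"claw": 50}
    - {"ax": 0,"ay": 0,"az": 0,"dx": -2,"dy": 0,"dz": 0,"claw": 50}
    - {"ax": 0,"ay": 0,"az": 0,"dx": 0,"dy": 0,"dz": 0,"claw": 50}

```text
time_s: 9.35
tcp_pos: [0.5883, 0.2296, 0.097]
ee_rot: [[-0.023, -1.0, 0.003], [-1.0, 0.023, 0.001], [-0.002, -0.003, -1.0]]
wrist_force: [0.1, -1.0, 0.5]
gripper_width: 0.57
gripper_force: 0.0
```

play_rows:
  steps:
    - {"ax": 0,"ay": 0,"az": 0,"dx": -1.5,"dy": 0,"dz": 0,"claw": 50}
    - {"ax": 0,"ay": 0,"az": 0,"dx": 0,"dy": 0,"dz": 0,"claw": 50}

```text
time_s: 9.55
tcp_pos: [0.5878, 0.2304, 0.0961]
ee_rot: [[-0.024, -1.0, 0.001], [-1.0, 0.024, 0.001], [-0.001, -0.001, -1.0]]
wrist_force: [0.8, 0.1, -0.5]
gripper_width: 0.574
gripper_force: 0.0
```

play_rows:
  steps:
    - {"ax": 0,"ay": 0,"az": 0,"dx": -1.5,"dy": 0,"dz": 0,"claw": 50}
    - {"ax": 0,"ay": 0,"az": 0,"dx": -1.5,"dy": 0,"dz": 0,"claw": 50}
    - {"ax": 0,"ay": 0,"az": 0,"dx": 0,"dy": 0,"dz": 0,"claw": 50}

```text
time_s: 9.85
tcp_pos: [0.5877, 0.2327, 0.0957]
ee_rot: [[-0.024, -1.0, -0.0], [-1.0, 0.024, -0.001], [0.001, 0.0, -1.0]]
wrist_force: [0.1, -1.2, 1.2]
gripper_width: 0.571
gripper_force: 0.9
```

play_rows:
  steps:
    - {"ax": 0,"ay": 0,"az": 0,"dx": -1,"dy": 0,"dz": 0,"claw": 50}
    - {"ax": 0,"ay": 0,"az": 0,"dx": 0,"dy": 0,"dz": 0,"claw": 50}

```text
time_s: 10.05
tcp_pos: [0.5877, 0.2333, 0.0956]
ee_rot: [[-0.024, -1.0, -0.001], [-1.0, 0.024, -0.001], [0.001, 0.001, -1.0]]
wrist_force: [0.9, -3.7, 1.8]
gripper_width: 0.573
gripper_force: 2.1
```

The bar is flush on both faces: contact came at the predicted line. Next, retreat and go to look at the jack.

```bash
python3 -c "
from m import *
to(.49,-.06,.27,-101.7)"
```

```text
t 10.05 tcp [0.5877 0.2333 0.0956] yaw -91.4 tilt [-0.001 -0.001 -1.   ] F [ 0.9 -3.7  1.8] -> az 10.3 d [ 307.    36.2 -174.4]
```

play_rows:
  steps:
    - {"ax": 0,"ay": 0,"az": 0,"dx": 6,"dy": 0,"dz": 0,"claw": 50}
    - {"ax": 0,"ay": 0,"az": 0,"dx": 2,"dy": 0,"dz": -30,"claw": 70}
    - {"ax": 0,"ay": 0,"az": 0,"dx": 0,"dy": 0,"dz": -48,"claw": 70}
    - {"ax": 0,"ay": 0,"az": 5.2,"dx": 0,"dy": 0,"dz": -48,"claw": 70}
    - {"ax": 0,"ay": 0,"az": 5.1,"dx": 0,"dy": 0,"dz": -48,"claw": 70}
    - {"ax": 0,"ay": 0,"az": 0,"dx": 37,"dy": 4.5,"dz": 0,"claw": 70}
    - {"ax": 0,"ay": 0,"az": 0,"dx": 37,"dy": 4.5,"dz": 0,"claw": 70}
    - {"ax": 0,"ay": 0,"az": 0,"dx": 37,"dy": 4.5,"dz": 0,"claw": 70}
    - {"ax": 0,"ay": 0,"az": 0,"dx": 37,"dy": 4.5,"dz": 0,"claw": 70}
    - {"ax": 0,"ay": 0,"az": 0,"dx": 37,"dy": 4.5,"dz": 0,"claw": 70}
    - {"ax": 0,"ay": 0,"az": 0,"dx": 37,"dy": 4.5,"dz": 0,"claw": 70}
    - {"ax": 0,"ay": 0,"az": 0,"dx": 37,"dy": 4.5,"dz": 0,"claw": 70}
    - {"ax": 0,"ay": 0,"az": 0,"dx": 37,"dy": 4.5,"dz": 0,"claw": 70}
    - {"ax": 0,"ay": 0,"az": 0,"dx": 0,"dy": 0,"dz": 0,"claw": 70}
    - {"ax": 0,"ay": 0,"az": 0,"dx": 0,"dy": 0,"dz": 0,"claw": 70}

```text
time_s: 11.55
tcp_pos: [0.4923, -0.0567, 0.2697]
ee_rot: [[-0.204, -0.979, 0.001], [-0.979, 0.204, 0.001], [-0.001, -0.001, -1.0]]
wrist_force: [-0.1, 0.9, 0.1]
gripper_width: 0.806
gripper_force: 0.0
```

```bash
cat > jk.py <<'E'
from m import *
def jack(name,cam='wrist'):
    c=grab(cam); P=world(c); cv2.imwrite(f'pics/{name}.png',c['frame'])
    hsv=cv2.cvtColor(c['frame'],cv2.COLOR_BGR2HSV); H,S,V=[hsv[...,i].astype(int) for i in range(3)];z=P[...,2]
    roi=(P[...,0]>.33)&(P[...,0]<.65)&(P[...,1]>-.4)&(P[...,1]<.06)
    for n,m in (('foot',(H>100)&(H<125)&(S>130)&(z<.02)),('grip',(H>20)&(H<35)&(S>130)&(z>.09)&(z<.13)),('saddle',(z>.051)&(z<.0605)&(S<90)&(V>90)),('dot',(H>18)&(H<38)&(S>90)&(z>.05)&(z<.062)),('post',(V<70)&(z>.08)&(z<.09)),('red',((H<8)|(H>172))&(S>120)&(z>.085)&(z<.12)),('bracket',(z>.085)&(z<.1)&(P[...,1]>-.01))):
        m=roi&m
        if m.sum()<8: print(n,'none'); continue
        m=clean(m); print(n,m.sum(),rect(P[m][:,:2]),np.median(z[m]).round(4))
E
python3 -c "
from jk import *
jack('w5'); to(.47,-.182,.2,-101.7)"
```

```text
foot 6099 ([[418.5, -240.5], [494.5, -256.1000061035156], [527.4000244140625, -95.9000015258789], [451.3999938964844, -80.30000305175781]], array([ 472.9, -168.2]), array([163.5,  77.6])) 0.0099
grip none
saddle 982 ([[460.29998779296875, -135.1999969482422], [496.6000061035156, -142.8000030517578], [504.20001220703125, -106.30000305175781], [467.8999938964844, -98.69999694824219]], array([ 482.2, -120.8]), array([37.2, 37.1])) 0.0559
dot 105 ([[476.0, -125.30000305175781], [486.1000061035156, -127.4000015258789], [488.29998779296875, -116.5999984741211], [478.29998779296875, -114.5]], array([ 482.2, -121. ]), array([11.1, 10.3])) 0.0568
post 1082 ([[453.70001220703125, -188.5], [482.1000061035156, -194.6999969482422], [488.29998779296875, -166.3000030517578], [459.8999938964844, -160.0]], array([ 471. , -177.4]), array([29.2, 29.1])) 0.0847
red 172 ([[556.0, 25.799999237060547], [582.2000122070312, 20.100000381469727], [584.4000244140625, 30.0], [558.2000122070312, 35.70000076293945]], array([570.2,  27.9]), array([10.1, 26.8])) 0.0939
bracket 587 ([[547.9000244140625, 13.800000190734863], [578.5, 6.300000190734863], [584.7000122070312, 31.299999237060547], [554.0999755859375, 38.900001525878906]], array([566.3,  22.6]), array([25.8, 31.5])) 0.0921
t 11.6 tcp [ 0.4926 -0.0562  0.2696] yaw -101.72 tilt [ 0.001  0.001 -1.   ] F [-0.3  0.1  0. ] -> az -0.02 d [127.8  -3.3  69.6]
```

View pics/w5.png

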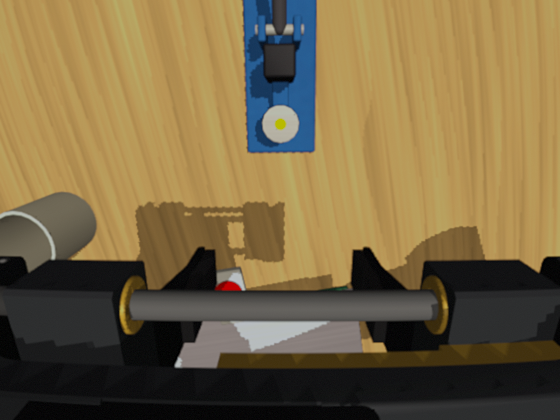

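The wrist view shows the saddle's yellow dot at (281,124), the post at (280,60), and the red pad partly hidden at (229,288). I'll take one quick look at the pad from above.

play_rows:
  steps:
    - {"ax": 0,"ay": 0,"az": 0,"dx": -40,"dy": -10.5,"dz": 0,"claw": 70}
    - {"ax": 0,"ay": 0,"az": 0,"dx": -40,"dy": -10.5,"dz": 0,"claw": 70}
    - {"ax": 0,"ay": 0,"az": 0,"dx": -40,"dy": -10.5,"dz": 0,"claw": 70}
    - {"ax": 0,"ay": 0,"az": 0,"dx": -40,"dy": -10.5,"dz": 0,"claw": 70}
    - {"ax": 0,"ay": 0,"az": 0,"dx": -40,"dy": -10.5,"dz": 0,"claw": 70}
    - {"ax": 0,"ay": 0,"az": 0,"dx": 0,"dy": 0,"dz": 0,"claw": 70}
    - {"ax": 0,"ay": 0,"az": 0,"dx": 0,"dy": 0,"dz": 0,"claw": 70}

```text
time_s: 12.3
tcp_pos: [0.5843, 0.1308, 0.2685]
ee_rot: [[-0.2, -0.98, -0.001], [-0.98, 0.2, -0.0], [0.001, 0.001, -1.0]]
wrist_force: [0.7, -0.8, 0.1]
gripper_width: 0.804
gripper_force: 0.0
```

```bash
python3 -c "
from jk import *
jack('w6'); to(.471,-.1775,.18,-101.6)"
```

```text
foot none
grip none
saddle none
dot none
post none
red 851 ([[552.2999877929688, 41.900001525878906], [567.9000244140625, 18.0], [591.5, 33.400001525878906], [575.7999877929688, 57.29999923706055]], array([571.9,  37.7]), array([28.2, 28.6])) 0.0938
bracket 2163 ([[553.2999877929688, 12.899999618530273], [589.5999755859375, 12.199999809265137], [590.5999755859375, 59.900001525878906], [554.2000122070312, 60.599998474121094]], array([571.9,  36.4]), array([47.7, 36.3])) 0.0925
t 12.35 tcp [0.584  0.1297 0.2689] yaw -101.6 tilt [-0.001 -0.    -1.   ] F [ 0.1 -0.5 -0.1] -> az -0.0 d [323.7  48.9  88.9]
```

play_rows:
  steps:
    - {"ax": 0,"ay": 0,"az": 0,"dx": 40.5,"dy": 6.1,"dz": 0,"claw": 70}
    - {"ax": 0,"ay": 0,"az": 0,"dx": 40.5,"dy": 6.1,"dz": 0,"claw": 70}
    - {"ax": 0,"ay": 0,"az": 0,"dx": 40.5,"dy": 6.1,"dz": 0,"claw": 70}
    - {"ax": 0,"ay": 0,"az": 0,"dx": 40.5,"dy": 6.1,"dz": 0,"claw": 70}
    - {"ax": 0,"ay": 0,"az": 0,"dx": 40.5,"dy": 6.1,"dz": 15,"claw": 70}
    - {"ax": 0,"ay": 0,"az": 0,"dx": 40.5,"dy": 6.1,"dz": 20,"claw": 70}
    - {"ax": 0,"ay": 0,"az": 0,"dx": 40.5,"dy": 6.1,"dz": 25,"claw": 70}
    - {"ax": 0,"ay": 0,"az": 0,"dx": 40.5,"dy": 6.1,"dz": 29,"claw": 70}
    - {"ax": 0,"ay": 0,"az": 0,"dx": 0,"dy": 0,"dz": 0,"claw": 70}
    - {"ax": 0,"ay": 0,"az": 0,"dx": 0,"dy": 0,"dz": 0,"claw": 70}

```text
time_s: 13.35
tcp_pos: [0.4697, -0.1798, 0.1806]
ee_rot: [[-0.205, -0.979, -0.0], [-0.979, 0.205, -0.0], [0.0, 0.0, -1.0]]
wrist_force: [-0.2, 0.9, 1.3]
gripper_width: 0.8
gripper_force: 0.0
```

```bash
python3 -c "
from jk import *
jack('w7'); to(.471,-.1775,.062,-101.6)"
```

```text
foot 7383 ([[423.8999938964844, -339.20001220703125], [476.3999938964844, -349.70001220703125], [527.2999877929688, -95.69999694824219], [474.79998779296875, -85.19999694824219]], array([ 475.6, -217.5]), array([259.1,  53.5])) 0.0099
grip 535 ([[408.8999938964844, -310.0], [476.6000061035156, -324.1000061035156], [477.1000061035156, -321.79998779296875], [409.3999938964844, -307.6000061035156]], array([ 443. , -315.9]), array([ 2.4, 69.2])) 0.1145
saddle 1059 ([[460.1000061035156, -135.10000610351562], [496.3999938964844, -142.39999389648438], [502.8999938964844, -110.19999694824219], [466.6000061035156, -102.80000305175781]], array([ 481.5, -122.6]), array([32.9, 37. ])) 0.0559
dot 145 ([[475.3999938964844, -125.9000015258789], [486.6000061035156, -128.1999969482422], [489.20001220703125, -115.80000305175781], [478.0, -113.4000015258789]], array([ 482.3, -120.8]), array([12.7, 11.4])) 0.0566
post 1484 ([[453.6000061035156, -190.60000610351562], [482.5, -195.89999389648438], [487.8999938964844, -166.5], [459.0, -161.3000030517578]], array([ 470.7, -178.6]), array([29.8, 29.3])) 0.0846
red none
bracket none
t 13.4 tcp [ 0.4709 -0.1791  0.1815] yaw -101.76 tilt [ 0.002 -0.    -1.   ] F [ 0.9 -0.2  0.5] -> az -0.16 d [ -1.6   0.2 119.5]
```

play_rows:
  steps:
    - {"ax": 0,"ay": 0,"az": 0,"dx": -1,"dy": 0,"dz": 30,"claw": 70}
    - {"ax": 0,"ay": 0,"az": 0,"dx": 0,"dy": 0,"dz": 30,"claw": 70}
    - {"ax": 0,"ay": 0,"az": 0,"dx": 0,"dy": 0,"dz": 30,"claw": 70}
    - {"ax": 0,"ay": 0,"az": 0,"dx": 0,"dy": 0,"dz": 20,"claw": 70}
    - {"ax": 0,"ay": 0,"az": 0,"dx": 0,"dy": 0,"dz": 9,"claw": 70}
    - {"ax": 0,"ay": 0,"az": 0,"dx": 0,"dy": 0,"dz": 0,"claw": 25}
    - {"ax": 0,"ay": 0,"az": 0,"dx": 0,"dy": 0,"dz": 0,"claw": 25}
    - {"ax": 0,"ay": 0,"az": 0,"dx": 0,"dy": 0,"dz": 0,"claw": 25}
    - {"ax": 0,"ay": 0,"az": 0,"dx": 0,"dy": 0,"dz": 0,"claw": 25}
    - {"ax": 0,"ay": 0,"az": 0,"dx": 0,"dy": 0,"dz": 0,"claw": 25}

```text
time_s: 14.4
tcp_pos: [0.4715, -0.1775, 0.0624]
ee_rot: [[-0.203, -0.979, 0.002], [-0.979, 0.203, -0.0], [-0.0, -0.002, -1.0]]
wrist_force: [1.2, -0.9, -0.2]
gripper_width: 0.435
gripper_force: 0.0
```

```bash
python3 -c "
from jk import *
jack('w8'); s=sense();p=s['tcp_pos']*1000; print(s['gripper_width'],s['gripper_force']); to((p[0]+89.6)/1000,(p[1]+158.5)/1000,p[2]/1000)"
```

```text
foot 10490 ([[405.6000061035156, -303.20001220703125], [434.8999938964844, -309.0], [465.8999938964844, -154.6999969482422], [436.5, -148.8000030517578]], array([ 435.7, -228.9]), array([157.4,  29.9])) 0.0098
grip 9 ([[386.70001220703125, -190.10000610351562], [388.1000061035156, -190.39999389648438], [388.6000061035156, -187.8000030517578], [387.20001220703125, -187.5]], array([ 387.6, -189. ]), array([2.6, 1.4])) 0.1186
saddle 565 ([[461.79998779296875, -135.8000030517578], [492.70001220703125, -143.6999969482422], [495.20001220703125, -134.0], [464.29998779296875, -126.0999984741211]], array([ 478.5, -134.9]), array([10. , 31.9])) 0.0558
dot 11 ([[478.8999938964844, -131.89999389648438], [484.20001220703125, -133.10000610351562], [484.3999938964844, -132.0], [479.1000061035156, -130.8000030517578]], array([ 481.6, -131.9]), array([1.1, 5.4])) 0.0561
post 1497 ([[453.1000061035156, -190.6999969482422], [482.20001220703125, -196.1999969482422], [483.79998779296875, -187.5], [454.70001220703125, -182.0]], array([ 468.5, -189.1]), array([ 8.8, 29.7])) 0.0843
red none
bracket none
0.3910027137584723 0.0
t 14.45 tcp [ 0.4713 -0.1776  0.0622] yaw -101.7 tilt [ 0.001 -0.    -1.   ] F [-0.4 -0.7 -0.5] -> az 0 d [-173.4  -55.6    0. ]
```

play_rows:
  steps:
    - {"ax": 0,"ay": 0,"az": 0,"dx": 0,"dy": 0,"dz": 0,"claw": 20}
    - {"ax": 0,"ay": 0,"az": 0,"dx": 0,"dy": 0,"dz": 0,"claw": 20}
    - {"ax": 0,"ay": 0,"az": 0,"dx": 0,"dy": 0,"dz": 0,"claw": 20}
    - {"ax": 0,"ay": 0,"az": 0,"dx": 0,"dy": 0,"dz": 0,"claw": 20}

```text
time_s: 14.85
tcp_pos: [0.4714, -0.1776, 0.0621]
ee_rot: [[-0.202, -0.979, 0.001], [-0.979, 0.202, -0.0], [0.0, -0.001, -1.0]]
wrist_force: [-1.2, 0.6, 3.4]
gripper_width: 0.339
gripper_force: 30.0
```

play_rows:
  steps:
    - {"ax": 0,"ay": 0,"az": 0,"dx": -6,"dy": -1.9,"dz": 0,"claw": 20}
    - {"ax": 0,"ay": 0,"az": 0,"dx": -10,"dy": -3.2,"dz": 0,"claw": 20}
    - {"ax": 0,"ay": 0,"az": 0,"dx": 0,"dy": 0,"dz": 0,"claw": 20}

```text
time_s: 15.15
tcp_pos: [0.4792, -0.1629, 0.0621]
ee_rot: [[-0.204, -0.979, -0.0], [-0.979, 0.204, -0.0], [0.0, 0.0, -1.0]]
wrist_force: [-1.1, -0.8, 6.3]
gripper_width: 0.342
gripper_force: 30.0
```

play_rows:
  steps:
    - {"ax": 0,"ay": 0,"az": 0,"dx": -16,"dy": -5.1,"dz": 0,"claw": 20}
    - {"ax": 0,"ay": 0,"az": 0,"dx": -16,"dy": -5.1,"dz": 0,"claw": 20}
    - {"ax": 0,"ay": 0,"az": 0,"dx": -16,"dy": -5.1,"dz": 0,"claw": 20}
    - {"ax": 0,"ay": 0,"az": 0,"dx": -16,"dy": -5.1,"dz": 0,"claw": 20}
    - {"ax": 0,"ay": 0,"az": 0,"dx": -16,"dy": -5.1,"dz": 0,"claw": 20}
    - {"ax": 0,"ay": 0,"az": 0,"dx": -16,"dy": -5.1,"dz": 0,"claw": 20}
    - {"ax": 0,"ay": 0,"az": 0,"dx": -16,"dy": -5.1,"dz": 0,"claw": 20}
    - {"ax": 0,"ay": 0,"az": 0,"dx": -16,"dy": -5.1,"dz": 0,"claw": 20}
    - {"ax": 0,"ay": 0,"az": 0,"dx": -10,"dy": -3.2,"dz": 0,"claw": 20}
    - {"ax": 0,"ay": 0,"az": 0,"dx": 0,"dy": 0,"dz": 0,"claw": 20}

```text
time_s: 16.15
tcp_pos: [0.5505, -0.0363, 0.0621]
ee_rot: [[-0.203, -0.979, -0.0], [-0.979, 0.203, -0.0], [0.0, 0.0, -1.0]]
wrist_force: [-1.0, 1.1, 5.8]
gripper_width: 0.342
gripper_force: 30.0
```

```bash
python3 - <<'E'
from jk import *
for cam in('side','scene'):
    print(cam); jack('j_'+cam,cam)
s=sense(); to(.5611,-.0190,.0622)
c=pickle.load(open('side.pkl','rb'))['frame']; cv2.imwrite('pics/crop2.png',cv2.resize(c[130:330,190:390],(600,600)))
E
```

```text
side
foot 1494 ([[476.8999938964844, -198.6999969482422], [551.5, -214.0], [598.4000244140625, 13.600000381469727], [523.7999877929688, 29.0]], array([537.7, -92.5]), array([232.4,  76.2])) 0.0094
grip 235 ([[483.29998779296875, -184.39999389648438], [551.7999877929688, -199.8000030517578], [555.4000244140625, -183.39999389648438], [487.0, -168.0]], array([ 519.4, -183.9]), array([16.8, 70.2])) 0.118
saddle 9 ([[550.0, -74.5999984741211], [555.7000122070312, -74.80000305175781], [556.0, -67.80000305175781], [550.2999877929688, -67.5999984741211]], array([553. , -71.2]), array([7. , 5.8])) 0.0586
dot none
post 101 ([[522.7000122070312, -52.5], [572.7999877929688, -53.400001525878906], [573.0999755859375, -33.29999923706055], [523.0, -32.5]], array([547.9, -42.9]), array([20.1, 50.1])) 0.084
red none
bracket 16 ([[554.2999877929688, 47.29999923706055], [563.7000122070312, 46.29999923706055], [565.0, 59.20000076293945], [555.5999755859375, 60.20000076293945]], array([559.7,  53.3]), array([12.9,  9.4])) 0.0894
scene
foot 1133 ([[481.5, -194.39999389648438], [556.9000244140625, -212.1000
[... 579 characters left out ...]
t none
post 19 ([[527.4000244140625, -137.39999389648438], [535.5999755859375, -141.3000030517578], [545.5, -120.5], [537.2000122070312, -116.5999984741211]], array([ 536.4, -129. ]), array([23. ,  9.1])) 0.0844
red 26 ([[555.9000244140625, 42.70000076293945], [587.5, 29.5], [592.5, 41.5], [560.9000244140625, 54.70000076293945]], array([574.2,  42.1]), array([13. , 34.3])) 0.093
bracket 82 ([[550.5999755859375, 46.0], [593.0999755859375, 19.399999618530273], [609.5, 45.70000076293945], [567.0999755859375, 72.30000305175781]], array([580.1,  45.9]), array([31. , 50.1])) 0.0916
t 16.25 tcp [ 0.5505 -0.0363  0.0621] yaw -101.73 tilt [ 0.  0. -1.] F [-1.1  0.4  6. ] -> az 0 d [-19.   -6.9  -0.1]
```

View pics/crop2.png

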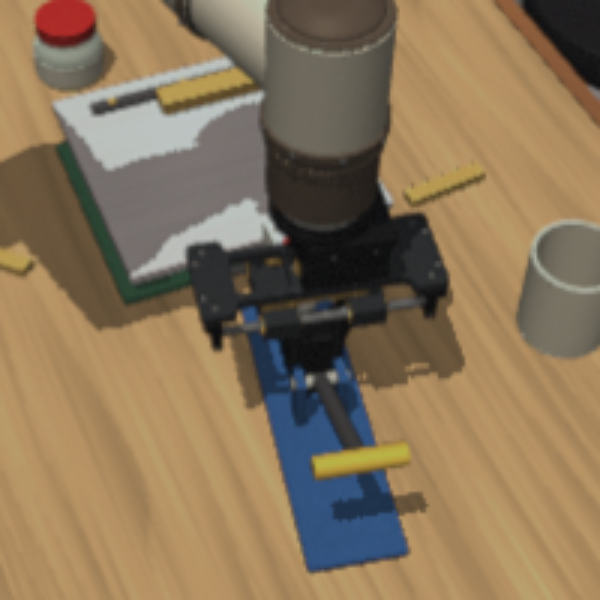

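The picture shows the jack moved along with the gripper, and the bar still at its corner (205,90). I'll finish the shift and release.

play_rows:
  steps:
    - {"ax": 0,"ay": 0,"az": 0,"dx": -10,"dy": -3.6,"dz": 0,"claw": 20}
    - {"ax": 0,"ay": 0,"az": 0,"dx": -9,"dy": -3.3,"dz": 0,"claw": 20}
    - {"ax": 0,"ay": 0,"az": 0,"dx": 0,"dy": 0,"dz": 0,"claw": 20}
    - {"ax": 0,"ay": 0,"az": 0,"dx": 0,"dy": 0,"dz": 0,"claw": 20}

```text
time_s: 16.65
tcp_pos: [0.5607, -0.0197, 0.062]
ee_rot: [[-0.204, -0.979, -0.001], [-0.979, 0.204, -0.0], [0.001, 0.001, -1.0]]
wrist_force: [-2.0, -0.8, 5.8]
gripper_width: 0.342
gripper_force: 30.0
```

play_rows:
  steps:
    - {"ax": 0,"ay": 0,"az": 0,"dx": 0,"dy": 0,"dz": 0,"claw": 60}
    - {"ax": 0,"ay": 0,"az": 0,"dx": 0,"dy": 0,"dz": 0,"claw": 60}
    - {"ax": 0,"ay": 0,"az": 0,"dx": 0,"dy": 0,"dz": 0,"claw": 60}
    - {"ax": 0,"ay": 0,"az": 0,"dx": 0,"dy": 0,"dz": 0,"claw": 60}
    - {"ax": 0,"ay": 0,"az": 0,"dx": 0,"dy": 0,"dz": 0,"claw": 60}
    - {"ax": 0,"ay": 0,"az": 0,"dx": 0,"dy": 0,"dz": -30,"claw": 60}
    - {"ax": 0,"ay": 0,"az": 0,"dx": 0,"dy": 0,"dz": -40,"claw": 60}
    - {"ax": 0,"ay": 0,"az": 0,"dx": 0,"dy": 0,"dz": -40,"claw": 60}
    - {"ax": 0,"ay": 0,"az": 0,"dx": 0,"dy": 0,"dz": 0,"claw": 60}
    - {"ax": 0,"ay": 0,"az": 0,"dx": 0,"dy": 0,"dz": 0,"claw": 60}

```text
time_s: 17.65
tcp_pos: [0.5613, -0.0192, 0.1727]
ee_rot: [[-0.203, -0.979, 0.002], [-0.979, 0.203, 0.001], [-0.002, -0.002, -1.0]]
wrist_force: [-0.6, 0.8, -1.1]
gripper_width: 0.693
gripper_force: 0.0
```

```bash
python3 - <<'E'
from jk import *
jack('w9'); to(.5303,-.1655,.15)
E
```

```text
foot 7491 ([[534.2999877929688, -184.5], [564.0, -190.6999969482422], [615.9000244140625, 58.599998474121094], [586.2000122070312, 64.80000305175781]], array([575.1, -63. ]), array([254.7,  30.3])) 0.0098
grip none
saddle 220 ([[556.7000122070312, 17.700000762939453], [585.9000244140625, 17.5], [586.0, 25.600000381469727], [556.7999877929688, 25.899999618530273]], array([571.3,  21.7]), array([ 8.1, 29.2])) 0.0558
dot none
post 1595 ([[541.7999877929688, -31.899999618530273], [570.4000244140625, -38.20000076293945], [577.0, -8.399999618530273], [548.4000244140625, -2.0999999046325684]], array([559.4, -20.2]), array([30.5, 29.3])) 0.0846
red 186 ([[557.4000244140625, 25.600000381469727], [579.7000122070312, 20.200000762939453], [581.2999877929688, 26.799999237060547], [559.0, 32.20000076293945]], array([569.3,  26.2]), array([ 6.8, 22.9])) 0.0938
bracket 1207 ([[552.2999877929688, 12.899999618530273], [588.9000244140625, 10.5], [590.4000244140625, 32.099998474121094], [553.7999877929688, 34.5]], array([571.4,  22.5]), array([21.7, 36.7])) 0.0918
t 17.7 tcp [ 0.5604 -0.0194  0.1713] yaw -101.72 tilt [-0.001  0.    -1.   ] F [-0.2  0.9 -0.1] -> az 0 d [149.2  -0.2  21.3]
```

play_rows:
  steps:
    - {"ax": 0,"ay": 0,"az": 0,"dx": 25,"dy": 0,"dz": 0,"claw": 0}
    - {"ax": 0,"ay": 0,"az": 0,"dx": 25,"dy": 0,"dz": 0,"claw": 0}
    - {"ax": 0,"ay": 0,"az": 0,"dx": 0,"dy": 0,"dz": 0,"claw": 0}

```text
time_s: 18.0
tcp_pos: [0.5491, -0.0703, 0.1697]
ee_rot: [[-0.206, -0.979, -0.004], [-0.979, 0.206, -0.0], [0.001, 0.004, -1.0]]
wrist_force: [0.1, 0.6, -0.3]
gripper_width: 0.498
gripper_force: 0.0
```

```bash
python3 - <<'E'
from jk import *
jack('w10'); jack('s10','side'); to(.5295,-.165,.150)
E
```

```text
foot 5247 ([[539.2000122070312, -162.6999969482422], [569.0, -168.89999389648438], [607.2000122070312, 14.0], [577.4000244140625, 20.200000762939453]], array([573.2, -74.4]), array([186.8,  30.4])) 0.0098
grip 3996 ([[493.3999938964844, -167.8000030517578], [561.7999877929688, -181.60000610351562], [565.4000244140625, -164.10000610351562], [497.0, -150.1999969482422]], array([ 529.4, -165.9]), array([18. , 69.8])) 0.1191
saddle 176 ([[550.0, 32.29999923706055], [585.2000122070312, 18.899999618530273], [590.2000122070312, 32.0], [555.0, 45.400001525878906]], array([570.1,  32.2]), array([14. , 37.7])) 0.0558
dot none
post 847 ([[542.2999877929688, -32.599998474121094], [571.5, -38.20000076293945], [574.7000122070312, -21.5], [545.5999755859375, -15.899999618530273]], array([558.5, -27. ]), array([17. , 29.7])) 0.0846
red 192 ([[557.2000122070312, 25.700000762939453], [580.7999877929688, 20.100000381469727], [582.7000122070312, 27.899999618530273], [559.0, 33.5]], array([569.9,  26.8]), array([ 8. , 24.3])) 0.094
bracket 1210 ([[552.2999877929688, 12.300000190734863], [589.200012207031
[... 619 characters left out ...]
[[551.9000244140625, 36.5], [553.0, 21.5], [563.7999877929688, 22.299999237060547], [562.7999877929688, 37.20000076293945]], array([557.9,  29.4]), array([10.9, 15. ])) 0.0541
dot none
post 85 ([[541.9000244140625, -33.5], [571.2000122070312, -37.400001525878906], [575.0999755859375, -8.5], [545.7999877929688, -4.599999904632568]], array([558.5, -21. ]), array([29.2, 29.5])) 0.0836
red none
bracket 9 ([[578.2999877929688, 13.0], [578.5, 9.5], [586.9000244140625, 9.800000190734863], [586.7999877929688, 13.300000190734863]], array([582.6,  11.4]), array([8.5, 3.5])) 0.0879
t 18.1 tcp [ 0.5501 -0.0687  0.1703] yaw -101.76 tilt [-0.003 -0.    -1.   ] F [-0.2  0.1 -0.3] -> az 0 d [98.5  0.6 20.3]
```

play_rows:
  steps:
    - {"ax": 0,"ay": 0,"az": 0,"dx": 33,"dy": 0.2,"dz": 0,"claw": 0}
    - {"ax": 0,"ay": 0,"az": 0,"dx": 33,"dy": 0.2,"dz": 0,"claw": 0}
    - {"ax": 0,"ay": 0,"az": 0,"dx": 33,"dy": 0.2,"dz": 20,"claw": 0}
    - {"ax": 0,"ay": 0,"az": 0,"dx": 0,"dy": 0,"dz": 7,"claw": 0}
    - {"ax": 0,"ay": 0,"az": 0,"dx": 0,"dy": 0,"dz": 0,"claw": 0}
    - {"ax": 0,"ay": 0,"az": 0,"dx": 0,"dy": 0,"dz": 0,"claw": 0}
    - {"ax": 0,"ay": 0,"az": 0,"dx": 0,"dy": 0,"dz": 0,"claw": 0}

```text
time_s: 18.8
tcp_pos: [0.531, -0.1643, 0.1452]
ee_rot: [[-0.201, -0.98, 0.001], [-0.98, 0.201, -0.0], [-0.0, -0.001, -1.0]]
wrist_force: [0.3, 0.5, 0.7]
gripper_width: 0.005
gripper_force: 0.0
```

play_rows:
  steps:
    - {"ax": 0,"ay": 0,"az": 0,"dx": 0,"dy": 0,"dz": 5,"claw": 0}
    - {"ax": 0,"ay": 0,"az": 0,"dx": 0,"dy": 0,"dz": 3,"claw": 0}
    - {"ax": 0,"ay": 0,"az": 0,"dx": 2.5,"dy": 0,"dz": 6,"claw": 0}
    - {"ax": 0,"ay": 0,"az": 0,"dx": 2.5,"dy": 0,"dz": 6,"claw": 0}
    - {"ax": 0,"ay": 0,"az": 0,"dx": 0,"dy": 0,"dz": 0,"claw": 0}

```text
time_s: 19.3
tcp_pos: [0.5292, -0.1705, 0.1241]
ee_rot: [[-0.203, -0.979, -0.0], [-0.979, 0.203, -0.0], [0.0, 0.0, -1.0]]
wrist_force: [0.4, -0.3, 1.7]
gripper_width: 0.009
gripper_force: 0.9
```

play_rows:
  steps:
    - {"ax": 0,"ay": 0,"az": 0,"dx": 2,"dy": 0,"dz": 6.2,"claw": 0}
    - {"ax": 0,"ay": 0,"az": 0,"dx": 2,"dy": 0,"dz": 6.2,"claw": 0}
    - {"ax": 0,"ay": 0,"az": 0,"dx": 1.3,"dy": 0,"dz": 6.4,"claw": 0}
    - {"ax": 0,"ay": 0,"az": 0,"dx": 1.2,"dy": 0,"dz": 6.4,"claw": 0}
    - {"ax": 0,"ay": 0,"az": 0,"dx": 0,"dy": 0,"dz": 0,"claw": 0}

```text
time_s: 19.8
tcp_pos: [0.5279, -0.1782, 0.1002]
ee_rot: [[-0.202, -0.979, 0.0], [-0.979, 0.202, -0.002], [0.002, -0.001, -1.0]]
wrist_force: [-2.6, -4.4, 9.2]
gripper_width: 0.007
gripper_force: 4.4
```

play_rows:
  steps:
    - {"ax": 0,"ay": 0,"az": 0,"dx": 0.6,"dy": 0,"dz": 6.5,"claw": 0}
    - {"ax": 0,"ay": 0,"az": 0,"dx": 0.6,"dy": 0,"dz": 6.5,"claw": 0}
    - {"ax": 0,"ay": 0,"az": 0,"dx": 0,"dy": 0,"dz": 6,"claw": 0}
    - {"ax": 0,"ay": 0,"az": 0,"dx": 0,"dy": 0,"dz": 6,"claw": 0}
    - {"ax": 0,"ay": 0,"az": 0,"dx": 0,"dy": 0,"dz": 0,"claw": 0}

```text
time_s: 20.3
tcp_pos: [0.5281, -0.1795, 0.0753]
ee_rot: [[-0.202, -0.979, 0.001], [-0.979, 0.202, -0.002], [0.002, -0.002, -1.0]]
wrist_force: [-1.5, -5.7, 7.6]
gripper_width: 0.008
gripper_force: 4.2
```

play_rows:
  steps:
    - {"ax": 0,"ay": 0,"az": 0,"dx": 1,"dy": 0,"dz": 3,"claw": 0}
    - {"ax": 0,"ay": 0,"az": 0,"dx": 1,"dy": 0,"dz": 2,"claw": 0}
    - {"ax": 0,"ay": 0,"az": 0,"dx": 0,"dy": 0,"dz": 0,"claw": 0}

```text
time_s: 20.6
tcp_pos: [0.5281, -0.18, 0.0712]
ee_rot: [[-0.202, -0.979, 0.002], [-0.979, 0.202, -0.001], [0.0, -0.002, -1.0]]
wrist_force: [-2.5, 2.3, 12.4]
gripper_width: 0.007
gripper_force: 6.2
```

play_rows:
  steps:
    - {"ax": 0,"ay": 0,"az": 0,"dx": 0,"dy": 0,"dz": 1.5,"claw": 0}
    - {"ax": 0,"ay": 0,"az": 0,"dx": 0,"dy": 0,"dz": 0,"claw": 0}

```text
time_s: 20.8
tcp_pos: [0.5281, -0.18, 0.0707]
ee_rot: [[-0.201, -0.979, 0.002], [-0.979, 0.201, -0.001], [0.001, -0.003, -1.0]]
wrist_force: [-4.4, 1.2, 17.9]
gripper_width: 0.002
gripper_force: 8.7
```

```bash
cat > chk.py <<'E'
from jk import *
def chk():
    for n in ('scene','side'):
        c=grab(n); P=world(c); hsv=cv2.cvtColor(c['frame'],cv2.COLOR_BGR2HSV); H,S,V=[hsv[...,i].astype(int) for i in range(3)];z=P[...,2]
        roi=(P[...,0]>.45)&(P[...,0]<.67)&(P[...,1]>.08)&(P[...,1]<.3)
        m=clean(roi&(S<60)&(V>80)&(z>.06)&(z<.13)); Q=P[m]; A=np.c_[Q[:,:2],np.ones(len(Q))]
        k=np.linalg.lstsq(A,Q[:,2],rcond=None)[0]; print(n,'plate slope',k[:2].round(3))
        m=roi&(S>90)&(H>12)&(H<32)&(z>.08)&(z<.13)
        if m.sum()>20: m=clean(m); print('bar',m.sum(),rect(P[m][:,:2]))
        roi=(P[...,0]>.45)&(P[...,0]<.6)&(P[...,1]>-.22)&(P[...,1]<-.13)
        m=roi&(H>20)&(H<35)&(S>130)&(z>.03)&(z<.13)
        if m.sum()>8: m=clean(m); print('grip',rect(P[m][:,:2]),np.median(z[m]),z[m].max())
E
python3 -c "
from chk import *
chk(); to(0.528,-.18,.07)
a=pickle.load(open('scene.pkl','rb'))['frame'][140:260,230:410];b=pickle.load(open('side.pkl','rb'))['frame'][130:330,190:390]
cv2.imwrite('pics/crop3.png',np.hstack([cv2.resize(a,(450,300)),cv2.resize(b,(300,300))]))"
```

```text
scene plate slope [-0.003 -0.116]
bar 228 ([[516.0999755859375, 244.1999969482422], [652.7000122070312, 240.8000030517578], [653.4000244140625, 269.0], [516.7999877929688, 272.3999938964844]], array([584.7, 256.6]), array([ 28.2, 136.7]))
grip ([[536.4000244140625, -183.6999969482422], [558.7999877929688, -192.60000610351562], [561.5, -185.89999389648438], [539.0, -177.0]], array([ 548.9, -184.8]), array([ 7.2, 24.1])) 0.0548534348957016 0.05780130497988245
side plate slope [-0.004 -0.116]
bar 188 ([[529.7999877929688, 243.10000610351562], [601.2999877929688, 241.60000610351562], [602.0, 271.5], [530.5, 273.0]], array([565.9, 257.3]), array([29.9, 71.5]))
grip ([[491.3999938964844, -181.5], [518.0999755859375, -187.3000030517578], [521.4000244140625, -172.3000030517578], [494.6000061035156, -166.5]], array([ 506.4, -176.9]), array([15.4, 27.4])) 0.053902975573497824 0.06692964298959325
t 20.9 tcp [ 0.5281 -0.18    0.0707] yaw -101.63 tilt [ 0.002 -0.001 -1.   ] F [-4.5  2.6 16.8] -> az 0 d [0.  0.1 0.7]
```

View pics/crop3.png

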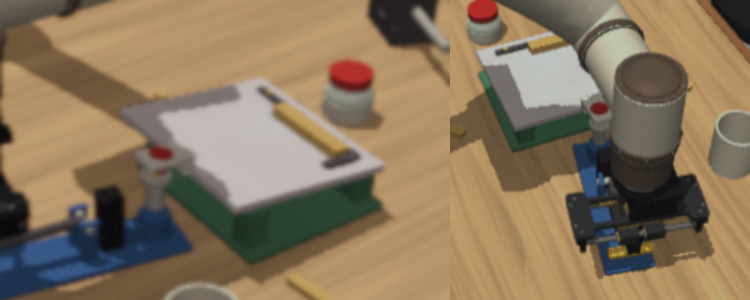

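The plate is raised to about 0.116 and the bar is seated in the corner (left crop, (310,125)). Now I'll let the handle come back up along its arc.

play_rows:
  steps:
    - {"ax": 0,"ay": 0,"az": 0,"dx": 0,"dy": 0,"dz": -4,"claw": 0}
    - {"ax": 0,"ay": 0,"az": 0,"dx": 0,"dy": 0,"dz": -6,"claw": 0}
    - {"ax": 0,"ay": 0,"az": 0,"dx": -0.5,"dy": 0,"dz": -6.5,"claw": 0}
    - {"ax": 0,"ay": 0,"az": 0,"dx": -1,"dy": 0,"dz": -6.5,"claw": 0}
    - {"ax": 0,"ay": 0,"az": 0,"dx": -1.2,"dy": 0,"dz": -6.5,"claw": 0}
    - {"ax": 0,"ay": 0,"az": 0,"dx": -1.3,"dy": 0,"dz": -6.4,"claw": 0}
    - {"ax": 0,"ay": 0,"az": 0,"dx": -2,"dy": 0,"dz": -6.2,"claw": 0}
    - {"ax": 0,"ay": 0,"az": 0,"dx": -2,"dy": 0,"dz": -6.2,"claw": 0}
    - {"ax": 0,"ay": 0,"az": 0,"dx": -2.5,"dy": 0,"dz": -6,"claw": 0}
    - {"ax": 0,"ay": 0,"az": 0,"dx": -2.5,"dy": 0,"dz": -6,"claw": 0}
    - {"ax": 0,"ay": 0,"az": 0,"dx": 0,"dy": 0,"dz": -8,"claw": 0}
    - {"ax": 0,"ay": 0,"az": 0,"dx": 0,"dy": 0,"dz": -10,"claw": 0}
    - {"ax": 0,"ay": 0,"az": 0,"dx": 0,"dy": 0,"dz": 0,"claw": 0}
    - {"ax": 0,"ay": 0,"az": 0,"dx": 0,"dy": 0,"dz": 0,"claw": 0}
    - {"ax": 0,"ay": 0,"az": 0,"dx": 0,"dy": 0,"dz": 0,"claw": 0}
    - {"ax": 0,"ay": 0,"az": 0,"dx": 0,"dy": 0,"dz": 0,"claw": 0}
    - {"ax": 0,"ay": 0,"az": 0,"dx": 0,"dy": 0,"dz": 0,"claw": 0}
    - {"ax": 0,"ay": 0,"az": 0,"dx": 0,"dy": 0,"dz": 0,"claw": 0}

```text
time_s: 22.7
tcp_pos: [0.5297, -0.1669, 0.146]
ee_rot: [[-0.203, -0.979, -0.0], [-0.979, 0.203, -0.0], [0.0, 0.0, -1.0]]
wrist_force: [-0.1, -0.5, 0.5]
gripper_width: 0.008
gripper_force: 0.0
```

```bash
python3 -c "
from chk import *
chk(); jack('w11'); to(0.529,-.166,.1452)"
```

```text
scene plate slope [0.001 0.004]
bar 233 ([[521.4000244140625, 241.0], [654.7000122070312, 237.5], [655.5, 266.1000061035156], [522.0999755859375, 269.6000061035156]], array([588.4, 253.6]), array([ 28.6, 133.4]))
grip ([[526.0, -169.1999969482422], [564.2000122070312, -183.10000610351562], [568.2000122070312, -172.10000610351562], [530.0, -158.1999969482422]], array([ 547.1, -170.7]), array([11.7, 40.6])) 0.11947141599801914 0.12287428215546503
side plate slope [-0.001  0.003]
bar 337 ([[529.9000244140625, 239.10000610351562], [652.7000122070312, 234.10000610351562], [654.2000122070312, 271.3999938964844], [531.4000244140625, 276.3999938964844]], array([592.1, 255.3]), array([ 37.4, 122.9]))
grip ([[493.0, -168.10000610351562], [560.2000122070312, -184.39999389648438], [564.2999877929688, -167.6999969482422], [497.1000061035156, -151.39999389648438]], array([ 528.7, -167.9]), array([17.1, 69.2])) 0.11686311614241107 0.12352385773663332
foot 5193 ([[487.1000061035156, -180.1999969482422], [563.0, -196.1999969482422], [573.7999877929688, -144.89999389648438], [497.8999938964844, -128.8
[... 163 characters left out ...]
, [563.7999877929688, -172.3000030517578], [495.20001220703125, -158.1999969482422]], array([ 528.4, -170.2]), array([10.2, 70. ])) 0.1179
saddle 11 ([[542.5999755859375, -54.400001525878906], [545.0999755859375, -54.79999923706055], [545.2999877929688, -53.29999923706055], [542.7999877929688, -52.900001525878906]], array([544. , -53.8]), array([1.5, 2.6])) 0.0555
dot none
post 31 ([[541.2000122070312, -106.4000015258789], [541.9000244140625, -106.5], [546.0, -87.19999694824219], [545.2999877929688, -87.0]], array([543.6, -96.8]), array([19.8,  0.7])) 0.0847
red none
bracket none
t 22.85 tcp [ 0.5298 -0.1669  0.1462] yaw -101.7 tilt [-0.  0. -1.] F [-0.6 -0.1  0.1] -> az 0 d [-0.7  1.   1. ]
```

The plate is level again, the handle is fully up and the jack hasn't moved. Second press.

play_rows:
  steps:
    - {"ax": 0,"ay": 0,"az": 0,"dx": -0.5,"dy": 0,"dz": 6,"claw": 0}
    - {"ax": 0,"ay": 0,"az": 0,"dx": 0,"dy": 0,"dz": 4,"claw": 0}
    - {"ax": 0,"ay": 0,"az": 0,"dx": 2.5,"dy": 0,"dz": 6,"claw": 0}
    - {"ax": 0,"ay": 0,"az": 0,"dx": 2.5,"dy": 0,"dz": 6,"claw": 0}
    - {"ax": 0,"ay": 0,"az": 0,"dx": 2.2,"dy": 0,"dz": 6.2,"claw": 0}
    - {"ax": 0,"ay": 0,"az": 0,"dx": 2.2,"dy": 0,"dz": 6.2,"claw": 0}
    - {"ax": 0,"ay": 0,"az": 0,"dx": 1.5,"dy": 0,"dz": 6.4,"claw": 0}
    - {"ax": 0,"ay": 0,"az": 0,"dx": 1.3,"dy": 0,"dz": 6.4,"claw": 0}
    - {"ax": 0,"ay": 0,"az": 0,"dx": 0.8,"dy": 0,"dz": 6.5,"claw": 0}
    - {"ax": 0,"ay": 0,"az": 0,"dx": 0.8,"dy": 0,"dz": 6.5,"claw": 0}
    - {"ax": 0,"ay": 0,"az": 0,"dx": 0.5,"dy": 0,"dz": 6,"claw": 0}
    - {"ax": 0,"ay": 0,"az": 0,"dx": 0.2,"dy": 0,"dz": 5,"claw": 0}
    - {"ax": 0,"ay": 0,"az": 0,"dx": 0,"dy": 0,"dz": 3,"claw": 0}
    - {"ax": 0,"ay": 0,"az": 0,"dx": 0,"dy": 0,"dz": 0,"claw": 0}

```text
time_s: 24.25
tcp_pos: [0.5268, -0.1824, 0.0727]
ee_rot: [[-0.202, -0.979, -0.0], [-0.979, 0.202, -0.002], [0.002, 0.0, -1.0]]
wrist_force: [-3.2, -4.8, 8.2]
gripper_width: 0.0
gripper_force: 4.3
```

play_rows:
  steps:
    - {"ax": 0,"ay": 0,"az": 0,"dx": 0,"dy": 0,"dz": 2,"claw": 0}
    - {"ax": 0,"ay": 0,"az": 0,"dx": 0,"dy": 0,"dz": 1,"claw": 0}
    - {"ax": 0,"ay": 0,"az": 0,"dx": 0,"dy": 0,"dz": 0,"claw": 0}

```text
time_s: 24.55
tcp_pos: [0.5268, -0.1824, 0.071]
ee_rot: [[-0.202, -0.979, -0.0], [-0.979, 0.202, -0.003], [0.003, -0.0, -1.0]]
wrist_force: [-5.4, -4.4, 15.5]
gripper_width: 0.006
gripper_force: 7.2
```

play_rows:
  steps:
    - {"ax": 0,"ay": 0,"az": 0,"dx": 0,"dy": 0,"dz": 1.5,"claw": 0}
    - {"ax": 0,"ay": 0,"az": 0,"dx": 0,"dy": 0,"dz": 0,"claw": 0}
    - {"ax": 0,"ay": 0,"az": 0,"dx": 0,"dy": 0,"dz": 0,"claw": 0}
    - {"ax": 0,"ay": 0,"az": 0,"dx": 0,"dy": 0,"dz": 0,"claw": 0}
    - {"ax": 0,"ay": 0,"az": 0,"dx": 0,"dy": 0,"dz": 0,"claw": 0}
    - {"ax": 0,"ay": 0,"az": 0,"dx": 0,"dy": 0,"dz": 0,"claw": 0}
    - {"ax": 0,"ay": 0,"az": 0,"dx": 0,"dy": 0,"dz": 0,"claw": 0}
    - {"ax": 0,"ay": 0,"az": 0,"dx": 0,"dy": 0,"dz": 0,"claw": 0}

```text
time_s: 25.35
tcp_pos: [0.5269, -0.1825, 0.0705]
ee_rot: [[-0.202, -0.979, 0.0], [-0.979, 0.202, -0.003], [0.003, -0.001, -1.0]]
wrist_force: [-6.0, -3.7, 19.1]
gripper_width: 0.005
gripper_force: 9.6
```

```bash
python3 -c "
from chk import *
chk(); to(0.529,-.166,.1452)
a=pickle.load(open('scene.pkl','rb'))['frame'][150:240,255:395];b=pickle.load(open('side.pkl','rb'))['frame'][130:330,190:390]
cv2.imwrite('pics/crop4.png',np.hstack([cv2.resize(a,(466,300)),cv2.resize(b,(300,300))]))"
```

```text
scene plate slope [-0.003 -0.116]
bar 228 ([[515.9000244140625, 241.5], [654.2999877929688, 241.39999389648438], [654.2999877929688, 272.29998779296875], [516.0, 272.3999938964844]], array([585.1, 256.9]), array([ 30.9, 138.4]))
grip ([[535.2000122070312, -181.39999389648438], [556.2000122070312, -193.10000610351562], [560.2000122070312, -185.89999389648438], [539.2000122070312, -174.1999969482422]], array([ 547.7, -183.6]), array([ 8.3, 24.1])) 0.055072362918316686 0.05713514971421829
side plate slope [-0.004 -0.116]
bar 182 ([[529.5999755859375, 243.8000030517578], [597.7999877929688, 239.60000610351562], [599.7000122070312, 271.1000061035156], [531.5, 275.29998779296875]], array([564.7, 257.4]), array([31.6, 68.3]))
grip ([[489.8999938964844, -169.10000610351562], [491.0, -212.0], [519.0, -211.1999969482422], [517.9000244140625, -168.39999389648438]], array([ 504.4, -190.2]), array([28. , 42.9])) 0.053770462293104504 0.12779873761467508
t 25.45 tcp [ 0.5269 -0.1825  0.0705] yaw -101.63 tilt [ 0.    -0.003 -1.   ] F [-7.4 -4.4 19.8] -> az 0 d [-16.5   1.3 -74.7]
```

View pics/crop4.png

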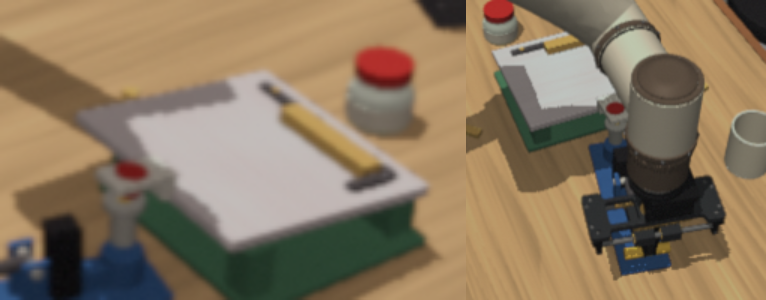

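The plate is raised, with the saddle under the pad at (125,200), the bar in the corner of the stops at (330,140), and the handle held at its stop.

```bash
python3 -c "
from station import *
print(finish_job())"
```

```text
the job is handed in; nothing more can be done
None
```

I handed the job in at about 25 s: the bar is against both stops, the jack is within about 1 mm of centre under the red pad, the trial stroke was done, and the fingers still hold the handle fully down with the plate raised (slope about 0.116).

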